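# Rack the wafer-rolling pins by length and close the pusher on them

## Robot

A 6-joint arm with a two-finger parallel gripper is mounted at the origin on a cart in front of the work surface, level with it; the furniture and walls round the work are solid. World frame = base frame: x ahead of the robot, y to its left, z up, the work surface at z = 0. Lengths are in mm, angles in rad, forces in N, time in s.
With the tool pointing down it reaches from about 375 to 900 mm from the base axis. Payload 3.1 kg.
Tool frame: the origin (TCP) lies at the very end of the fingers, on their centre line; the grasp point (between the pads) lies 19 mm behind it; z points along the fingers, y is the line along which they close (so a half turn about z gives the same grasp; the last joint's range is limited). The gripper opens to 87 mm and grips with 3 to 60 N. Pads are 19 mm wide; open, the fingers measure 117 mm over their backs; the gripper's body (75 mm by 190 mm) begins 51 mm behind the grasp point.
Start: joints at [-1.446, 0.527, 1.433, -0, 1.181, -0.178], TCP at [186.991, -596.348, 222.548] pointing down, gripper open.
Joint ranges: [-3.08, 3.08], [-0.75, 2.2], [0.22, 2.44], [-1.43, 4.57], [0, 2.65], [-2.85, 2.85]. Speed limits (rad/s): [2.79, 2.79, 3.14, 3.14, 3.14, 3.14].

## Interface

Orientations are given as a unit quaternion [w, x, y, z].
In Python, from cell import observe, get_image, close_job gives the robot as it stands.
- The arm moves only by the tool servo_tool, never from a script. Its argument "increments" is a list of rows, each a list of 3 entries, a list of its own where there are three numbers: the closure, from 0 (fully open) to 1 (shut), then the shift along the tool's x, y, z in mm, then the turn about the tool's z in degrees. A call has 1 to 8 rows; each row shifts and turns the commanded pose from where the row before left it, along the tool's axes as they then stand; what a row does not reach is not made up. A row lasts 1/8 s, in which the tool goes at most 62.5 mm and 10.7 degrees, less where a joint would pass 70% of its speed; a pose out of reach is approached as far as the arm can. A call with a gripper value outside its range is refused whole. The fingers move at their own pace and stop on an object; "newtons" is the grip in N (left out, the last holds). Time passes only in rows, so rows that do not move let the fingers close. It gives the time, the measured TCP pose, the force, the opening and the grip force at its end, in the units of the state.
- observe(): the state, without advancing time (a new reading comes with each control period).
- get_image(name): name is "scene" or "top" or "wrist"; returns a dict with "image" (480x640x3 uint8, red, green, blue), "range_z" (480x640 float32, mm along the optical axis (not along the pixel's ray), 0 where there is no reading), "intrinsics" (3x3 intrinsics, pixels), "R" (3x3) and "t" (3): a world point X has camera coordinates R X + t; the wrist camera has in their place "mount" (4x4, takes a point from camera to tool coordinates, whose origin is the TCP and whose axes are the flange's). Camera axes: x right, y down, z forward; pixel columns grow to the right and rows downward; lengths in mm; the calibration is good to about 2 mm. A picture is of the moment at which its call begins: read the wrist's pose just before it.
- close_job(): hands the job in; it is judged then, once.
The state is a dict: "time_s": time; "joints": joint angles; "joint_vel": joint speeds; "joint_efforts": joint torques, N m; "ee_pos": TCP position; "orientation": TCP orientation; "contact_force": force on the tool from outside, world axes, zero at the start; "wrist_torque": the same for the moment, N m; "finger_gap": finger opening in mm; "grasp_force": force on a finger pad.
Only numpy, scipy, OpenCV 4.12 (cv2) and the standard library are available. Lean on these libraries where they do the work, as an engineer would, in place of code of your own. Each camera call takes 0.05 s, during which the arm holds its last target. There are 200 camera calls.

## Task

Sort the three wooden wafer-rolling pins into the sizing rack by length: the shortest pin in the row with the thickest stop block, the middle one with the middle block, the longest with the thinnest block. Then slide the rack's pusher away from you, gently, until its cross bar has shoved all three pins home against their blocks and you feel it bear on them, and let go, leaving it closed up against the pins. Leave the timer and the mug where they are.

Things in the scene. Friction and masses are not known exactly. Their poses are not given: they have to be found in the camera images.
- rack: Fixed beech rack, 320 x 176 x 12 mm. Origin: centre of its underside; x along the rows, away from the robot. Rows at y = -60, 0, +60 mm, each between two low rails (26 mm apart, tops 18 mm above the underside, x = -68 to +154 mm). A pin lies on the board between them, axis at z = 26 mm. A stop block ends each row; which stands where varies. With all pins home their near ends line up at x = -30 mm.
- stop_thin: Fixed wooden stop block of the row for the LONGEST pin: 20 mm along x, 44 mm wide, 30 mm high. Origin: middle of its far lower edge, on the rack's top face, centred on its row; axes as the rack's; the face the pin bears on is at x = -20 mm.
- stop_middle: Fixed wooden stop block of the row for the MIDDLE pin: 45 mm along x, otherwise like stop_thin; its bearing face is at x = -45 mm.
- stop_thick: Fixed wooden stop block of the row for the SHORTEST pin: 70 mm along x, otherwise like stop_thin; its bearing face is at x = -70 mm.
- pusher: Sliding pusher at the rack's near end: aluminium carriage 40 x 138 x 12 mm, slides up to 75 mm along the rack's +x with about 4 N friction and stays where left. Origin: centre of its underside; axes as the rack's. A cross bar ahead of it (10 mm thick, 164 wide, z = 7 to 22 mm) spans all rows; it is clamped with its front face anywhere 36 to 52 mm ahead of the origin: feel where it meets the pins.
- pusher_grip (a point): Centre of the top of the dark wooden grip that stands on the pusher: 22 mm along the rack's x, 46 mm along its y, 50 mm high above the carriage. Axes as the rack's. The cross bar's top is 40 mm below this point.
- pin_short: Loose wooden pin with rounded ends, 110 mm long, 28 mm thick, 0.09 kg, lying on its side. Origin: the underside of its middle as it starts; its axis runs along its own x. It may roll, so use the centre point.
- pin_short_center (a point): Centre of pin_short, on its axis; x along the pin.
- pin_middle: Like pin_short but 135 mm long.
- pin_middle_center (a point): Centre of pin_middle, on its axis; x along the pin.
- pin_long: Like pin_short but 160 mm long.
- pin_long_center (a point): Centre of pin_long, on its axis; x along the pin.
- twist_timer: Bystander: round white kitchen timer with a red knob, 67 mm across, 50 mm high, standing loose. Origin: centre of its underside.
- tea_mug: Bystander: white spotted mug, 82 x 114 mm with its handle, 91 mm high, standing loose. Origin: centre of its underside.

How it is judged:
By the outcome, as a careful person would: the job done as asked, in the order asked, and still so for the second after the job is handed in, with the robot touching nothing.
It also fails if it takes over 69 s, if anything falls off the work surface, if the arm or the gripper's body presses on something with over 40 N, if the wrist force passes 120 N, or if a joint passes its speed limit or range.

## Working session

There is one attempt and no reset: what is moved stays moved. The work goes in short steps, Python scripts to look and compute and a tool call to move; the robot and the scene stay as the last step left them, time stands still between calls to the robot, and variables do not carry over. Pictures are saved under pics/ and viewed, at most 10 in all, crops included, and the job is handed in when it is done.

Besides the shell and the picture viewer there is one more tool, called by a JSON object that holds its "fn" and its "kwargs". servo_tool: Moves the arm, as the interface text tells. Its arguments: {"type":"object","properties":{"increments":{"type":"array","items":{"type":"array"}},"newtons":{"type":"number"}},"required":["increments"]}

```bash
mkdir -p pics; python3 - <<'E'
from cell import observe,get_image
import cv2,numpy as np
s=observe();print(s)
for n in("top","scene"):
    d=get_image(n);np.savez(f"{n}0.npz",**d)
    print(n,d["intrinsics"].tolist(),d["R"].tolist(),d["t"].tolist())
    cv2.imwrite(f"pics/{n}0.png",d["image"][:,:,::-1])
E
```

```text
{'time_s': 0.0, 'joints': array([-1.44549223e+00,  5.28453713e-01,  1.43392019e+00, -5.38734171e-05,
        1.18138214e+00, -1.78529554e-01]), 'joint_vel': array([-6.41029848e-04, -1.67020629e-03, -1.43562215e-05, -1.00525863e-03,
        6.86562851e-04, -2.47082987e-04]), 'joint_efforts': array([ 4.59948969e-04, -4.40047181e+01, -1.76592779e+01,  6.34660106e-02,
        5.83301182e-02, -1.61923131e-04]), 'ee_pos': array([ 186.88934571, -595.62662758,  221.5735968 ]), 'orientation': array([-1.08197006e-03,  9.88480684e-01,  1.51343205e-01,  3.88322713e-06]), 'contact_force': array([ 0.52494682,  0.57993958, -0.11978471]), 'wrist_torque': array([-0.01990175,  0.02290521,  0.00516609]), 'grasp_force': 0.0, 'finger_gap': 86.7637525812203}
top [[437.13442397241414, 0.0, 320.74653149458527], [0.0, 437.13442397241414, 235.62311030428745], [0.0, 0.0, 1.0]] [[-0.006966540666210856, -0.9999724440718163, 0.0025648407717066123], [-0.9970077598683477, 0.006748371896939599, -0.07700640388331147], [0.07698697340099246, -0.003093634396429956, -0.9970272992013689]] [-130.05242264756401, 581.1508542812244, 949.9293933455101]
scene [[556.9686447603424, 0.0, 326.4422290111973], [0.0, 556.9686447603424, 247.04226441525225], [0.0, 0.0, 1.0]] [[-0.7732324620910306, -0.634028378269634, 0.01093504080561323], [-0.2995077595154533, 0.34995789506925756, -0.887594825170093], [0.5589335037002845, -0.6895922615774284, -0.46049522387735103]] [355.36871826638804, 274.53038577734776, 863.4227890771917]
```

View pics/top0.png

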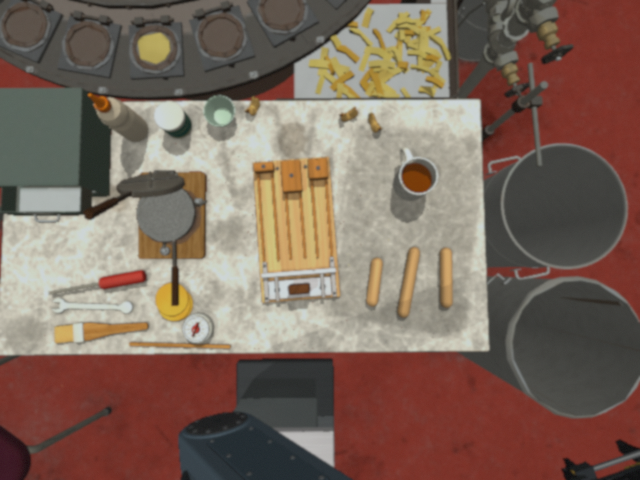

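View pics/scene0.png

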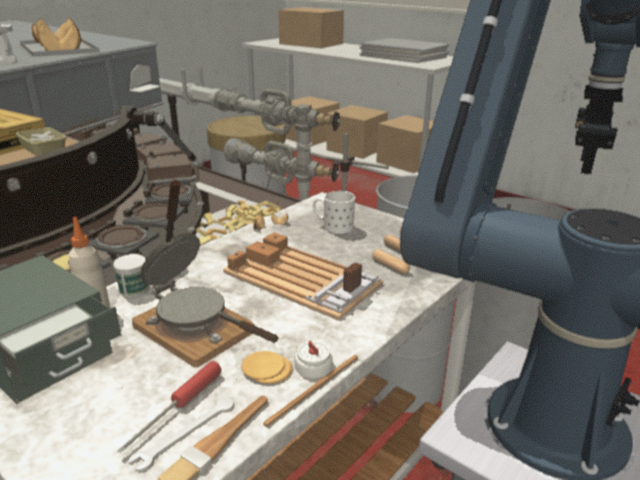

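The top view shows the pins, left to right: short (374,282), long (409,282), middle (446,278). The rack is around (297,230), with blocks at (263,167) thin, (291,175) thick and (317,168) middle. The grip is at (299,288), the mug at (416,178) and the timer at (197,328). In the scene view the arm hides part of the pins.

```bash
cat > h.py <<'E'
import numpy as np,cv2
from scipy.spatial.transform import Rotation as Ro
def toolT(s):
    w,x,y,z=s["orientation"];T=np.eye(4);T[:3,:3]=Ro.from_quat([x,y,z,w]).as_matrix();T[:3,3]=s["ee_pos"];return T
def cam(d,s=None):
    "centre C, rotation cam->world W"
    if "mount" in d:
        M=toolT(s)@d["mount"];return M[:3,3],M[:3,:3]
    R=np.array(d["R"]);return -R.T@np.array(d["t"]),R.T
def plane(d,uv,z,s=None):
    C,W=cam(d,s);uv=np.atleast_2d(uv).astype(float)
    r=np.c_[uv,np.ones(len(uv))]@np.linalg.inv(d["intrinsics"]).T@W.T
    return C+r*((z-C[2])/r[:,2])[:,None]
def cloud(d,s=None):
    C,W=cam(d,s);v,u=np.mgrid[:480,:640]
    r=np.stack([u,v,np.ones_like(u)],-1)@np.linalg.inv(d["intrinsics"]).T@W.T
    return C+r*np.asarray(d["range_z"])[...,None]
def blobs(mask,amin=150):
    n,l,st,c=cv2.connectedComponentsWithStats(mask.astype(np.uint8))
    return [(l==i) for i in range(1,n) if st[i,4]>=amin]
def rect(m):
    c=max(cv2.findContours(m.astype(np.uint8),0,2)[0],key=cv2.contourArea)
    return cv2.boxPoints(cv2.minAreaRect(c))
def rectmm(d,m,z,s=None):
    p=plane(d,np.argwhere(m)[:,::-1],z,s)[:,:2].astype(np.float32)
    (cx,cy),(w,h),a=cv2.minAreaRect(p)
    if w<h: w,h,a=h,w,a+90
    return np.round([cx,cy,w,h,(a+90)%180-90],1)
E
python3 - <<'E'
from h import *
d=dict(np.load("top0.npz"));im=d["image"];P=cloud(d)
hsv=cv2.cvtColor(im,cv2.COLOR_RGB2HSV)
m=cv2.inRange(hsv,(8,90,90),(22,255,255))>0
for b in blobs(m,60):
    v,u=np.argwhere(b).mean(0)
    if v<140: continue
    z=P[b][:,2];print(int(u),int(v),b.sum(),rectmm(d,b,14),"hsv",np.median(hsv[b],0),"z",np.percentile(z,[5,50,95]).round(1))
for n,(u,v) in dict(grip=(299,288),car=(280,290),bar=(300,272),s1=(263,167),s2=(291,172),s3=(317,165),board=(296,235),timer=(197,328),mug=(416,178),tab=(350,220)).items(): print(n,P[v,u].round(1),hsv[v,u],plane(d,(u,v),12)[0].round(1))
E
```

```text
296 213 7711 [598.3 -77.5 316.8 173.3   4.1] hsv [ 18. 123. 192.] z [10.  13.6 43.3]
416 180 488 [ 704.9 -352.1   65.6   48.2   89.6] hsv [ 14. 234. 120.] z [52.5 55.  58.2]
194 183 543 [696.5 157.6  62.5  61.2   0.8] hsv [ 17. 146. 135.] z [14.1 17.8 21.3]
193 239 870 [593.  158.1 117.2  60.4   0.8] hsv [ 17. 146. 130.] z [13.6 17.9 21. ]
151 247 544 [566.7 236.1  73.7  65.7 -88.6] hsv [ 17. 144. 137.] z [14.9 17.9 21.5]
408 281 782 [ 477.  -328.5  157.4   25.5  -11.7] hsv [ 17. 124. 177.] z [20.3 26.1 30.1]
445 277 683 [ 485.8 -411.6  131.1   24.6   -1.6] hsv [ 17. 123. 180.] z [19.5 26.1 30.1]
374 281 523 [ 478.  -252.2  106.    25.2   -8.3] hsv [ 17. 122. 188.] z [20.5 25.9 30.1]
299 276 70 [489.4 -83.9  87.1   4.1 -85.7] hsv [ 16.5 104.  134. ] z [ 9.6 11.9 15.1]
173 300 779 [436.7 193.9  87.5  77.6  36.7] hsv [ 21. 181. 198.] z [ 3.9 11.5 59.9]
298 288 165 [463.  -84.2  42.7  18.9 -84.7] hsv [ 12. 162. 100.] z [72.4 75.2 78.5]
109 329 720 [372.  321.3 141.3  37.   89.6] hsv [ 16. 159. 171.] z [ 7.6 11.1 14.2]
63 333 301 [368.5 434.1  37.4  37.1 -87.7] hsv [ 20. 134. 207.] z [ 7.6 10.5 13.2]
180 344 381 [342.1 178.4 218.    9.   88.1] hsv [ 16. 139. 165.] z [ 4.8  7.9 10.6]
grip [466.9 -87.7  73.4] [ 13 168 105] [464.3 -84.8  12. ]
car [460.9 -43.9  27.8] [ 98  11 188] [460.2 -42.5  12. ]
bar [500.  -88.1  34.3] [ 90   6 207] [499.9 -87.2  12. ]
s1 [731.4  -7.7  42.3] [ 12  77 122] [738.6  -3.7  12. ]
s2 [719.5 -69.5  43.4] [ 15 161 176] [726.6 -67.4  12. ]
s3 [ 734.9 -126.8   43.1] [ 15 146 169] [ 742.4 -126.7   12. ]
board [582.7 -78.5  13.6] [ 18 121 209] [582.8 -78.4  12. ]
timer [381.5 133.6  38.6] [  3 169 143] [378. 141.  12.]
mug [ 701.8 -341.7   55.8] [ 14 234 121] [ 711.  -351.5   12. ]
tab [ 617.6 -201.3   -2.6] [ 24  29 174] [ 616.  -200.3   12. ]
```

```bash
cat >> h.py <<'E'
def yaw(s): X=toolT(s)[:3,0];return np.degrees(np.arctan2(X[1],X[0]))
def go(s,p,yw):
    "shift in present tool axes, turn (deg), and same shift in axes after the turn"
    T=toolT(s);dw=np.array(p,float)-T[:3,3];a=np.radians(yw)
    W2=np.array([[np.cos(a),np.sin(a),0],[np.sin(a),-np.cos(a),0],[0,0,-1]])
    t=(yaw(s)-yw+90)%180-90
    print("yaw",yaw(s).round(2),"shift now",(T[:3,:3].T@dw).round(1),"turn",round(t,2),"shift after turn",(W2.T@dw).round(1),"tilt",T[:3,2].round(4))
E
python3 - <<'E'
from h import *
from cell import *
s=observe();d=get_image("wrist");print(np.array(d["mount"]).round(3).tolist(),np.array(d["intrinsics"]).tolist())
go(s,(430,-310,330),-7)
E
```

```text
[[0.0, -0.971, -0.24, 64.791], [1.0, 0.001, -0.001, 1.008], [0.001, -0.24, 0.971, -162.494], [0.0, 0.0, 0.0, 1.0]] [[333.84104819190117, 0.0, 321.37841515288176], [0.0, 333.84104819190117, 236.89679327759558], [0.0, 0.0, 1.0]]
yaw 17.41 shift now [ 317.5 -200.1 -107.8] turn 24.41 shift after turn [ 206.5 -313.2 -108.3] tilt [-3.0e-04  1.9e-03 -1.0e+00]
```

{"fn": "servo_tool", "kwargs": {"increments": [[0.3,[52,-27,-3],0],[0.3,[52,-27,-3],0],[0.3,[52,-27,-3],0],[0.3,[52,-27,-3],0],[0.3,[52,-27,-3],0],[0.3,[52,-27,-3],0],[0.3,[52,-27,-3],0],[0.3,[52,-27,-3],0]], "newtons": 15}}

```text
time_s: 1.15
ee_pos: [520.4, -264.2, 246.5]
orientation: [-0.0, 0.988, 0.151, -0.0]
contact_force: [0.8, -1.0, 1.0]
finger_gap: 61.0
grasp_force: 0.0
```

{"fn": "servo_tool", "kwargs": {"increments": [[0.3,[49,-22,-4],0],[0.3,[0,0,0],9],[0.3,[0,0,0],8],[0.3,[0,0,0],0]]}}

```text
time_s: 1.65
ee_pos: [559.4, -229.8, 250.1]
orientation: [-0.0, 1.0, 0.005, -0.0]
contact_force: [0.2, 0.0, -0.3]
finger_gap: 61.3
grasp_force: 0.0
```

```bash
python3 - <<'E'
from h import *
from cell import *
s=observe();d=get_image("wrist");print(s["time_s"],s["ee_pos"].round(1),yaw(s).round(2),s["contact_force"].round(1))
np.savez("w1.npz",ee=s["ee_pos"],q=s["orientation"],**d)
cv2.imwrite("pics/w1.png",d["image"][:,:,::-1])
hsv=cv2.cvtColor(d["image"],cv2.COLOR_RGB2HSV);P=cloud(d,s)
m=cv2.inRange(hsv,(8,85,80),(22,255,255))>0
for b in blobs(m,150):
    v,u=np.argwhere(b).mean(0);print(int(u),int(v),b.sum(),rectmm(d,b,14,s),"z",np.percentile(P[b][:,2],[5,50,95]).round(1),np.median(hsv[b],0))
E
```

```text
1.65 [ 559.4 -229.8  250.1] 0.53 [ 0.2  0.  -0.3]
191 130 23903 [605.7 -74.4 301.2 187.9   4.1] z [11.2 15.4 43. ] [ 16. 151. 233.]
436 75 3449 [ 708.5 -354.7   80.2   62.4   18.6] z [53.2 54.5 55.9] [ 11. 242. 134.]
16 121 393 [6.315e+02 1.177e+02 1.861e+02 7.500e+00 1.000e-01] z [1.1 3.8 7.8] [ 14. 168.  85.]
9 187 1838 [590.4 133.3 127.2  32.1 -12.5] z [16.6 18.  19.7] [ 15. 162. 176.]
26 196 270 [5.804e+02 1.222e+02 8.640e+01 8.500e+00 1.000e-01] z [ 6.6  9.6 14.6] [ 14.  170.   82.5]
409 243 1238 [ 514.2 -338.6   81.    28.9  -11.4] z [17.3 25.7 28.5] [ 16. 130. 219.]
471 238 932 [ 526.4 -415.    52.2   30.3   -0.7] z [16.1 25.1 28.5] [ 16. 127. 227.]
342 259 1105 [ 496.  -257.1   70.8   27.7   -8. ] z [17.7 25.6 28.7] [ 16. 127. 227.]
179 301 767 [437.  -50.3  85.2  31.5  -9.1] z [330.7 338.4 341.8] [ 19. 184. 100.]
468 301 330 [ 441.2 -418.1   84.2   18.6    7.1] z [334.8 340.2 341.9] [ 19. 185. 128.]
383 324 194 [ 407.  -313.6   27.8   16.3   29.5] z [15.7 24.9 28.1] [ 16. 128. 224.]
439 350 4976 [ 372.2 -371.3  525.    24.1  -89.4] z [345.  348.2 351. ] [ 19. 185. 133.]
```

View pics/w1.png

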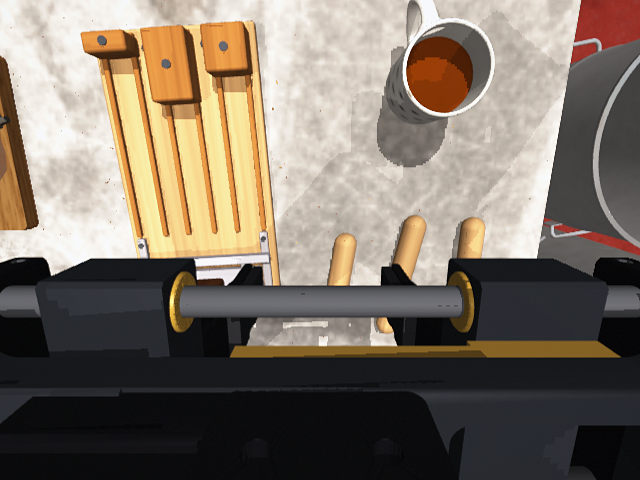

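The wrist view shows the blocks at (107,42) thin on the left (+y), (167,65) thick in the centre, and (225,48) middle on the right. The pins' far ends are at (345,240), (413,222) and (472,225). I'll crop it to see the rails.

```bash
python3 - <<'E'
from h import *
d=dict(np.load("w1.npz"));s=dict(ee_pos=d["ee"],orientation=d["q"])
im=d["image"];hsv=cv2.cvtColor(im,cv2.COLOR_RGB2HSV)
cv2.imwrite("pics/w1c.png",cv2.resize(im[10:275,70:290,::-1],None,fx=2.2,fy=2.2,interpolation=cv2.INTER_CUBIC))
for v in (130,160,190,210):
    print(v,"V/S:", [(u,int(hsv[v,u,1]),int(im[v,u,2])) for u in range(100,285,3)])
E
```

```text
130 V/S: [(100, 13, 232), (103, 12, 232), (106, 12, 229), (109, 12, 232), (112, 135, 110), (115, 103, 146), (118, 181, 67), (121, 188, 19), (124, 114, 138), (127, 97, 154), (130, 101, 150), (133, 92, 159), (136, 84, 167), (139, 87, 163), (142, 84, 167), (145, 177, 73), (148, 187, 51), (151, 129, 118), (154, 98, 153), (157, 95, 156), (160, 99, 152), (163, 111, 139), (166, 109, 142), (169, 179, 67), (172, 180, 67), (175, 153, 57), (178, 93, 158), (181, 91, 160), (184, 97, 154), (187, 111, 141), (190, 107, 145), (193, 100, 151), (196, 101, 150), (199, 180, 70), (202, 188, 34), (205, 110, 142), (208, 91, 160), (211, 98, 153), (214, 90, 161), (217, 80, 171), (220, 84, 167), (223, 176, 74), (226, 184, 56), (229, 100, 154), (232, 82, 169), (235, 97, 154), (238, 98, 153), (241, 89, 162), (244, 92, 159), (247, 103, 148), (250, 133, 99), (253, 174, 75), (256, 142, 85), (259, 113, 138), (262, 103, 150), (265, 72, 87), (268, 12, 229), (271, 4, 245), (274, 6, 243), (277, 13, 230), (280, 16, 219), (283, 13, 223)]
160 V/S: [(100, 14, 223), (103, 13, 224), (106, 11, 232), (109, 12, 232), (112, 10, 2
[... 2280 characters left out ...]
76, 175), (160, 179, 68), (163, 186, 38), (166, 123, 125), (169, 114, 136), (172, 105, 146), (175, 107, 145), (178, 113, 138), (181, 112, 140), (184, 183, 65), (187, 178, 25), (190, 114, 137), (193, 103, 148), (196, 91, 160), (199, 103, 148), (202, 110, 141), (205, 102, 149), (208, 106, 146), (211, 178, 69), (214, 159, 44), (217, 96, 156), (220, 98, 153), (223, 95, 156), (226, 88, 163), (229, 91, 160), (232, 149, 95), (235, 178, 69), (238, 125, 123), (241, 98, 154), (244, 107, 145), (247, 110, 141), (250, 97, 154), (253, 95, 156), (256, 116, 134), (259, 178, 63), (262, 179, 69), (265, 118, 132), (268, 110, 142), (271, 126, 121), (274, 19, 208), (277, 10, 235), (280, 12, 230), (283, 16, 219)]
```

View pics/w1c.png

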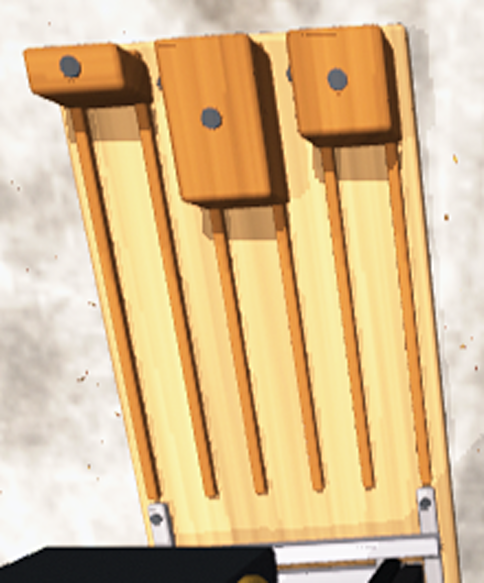

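The crop shows six rails, with near ends at about crop row 490. The bar's front edge is just beyond them.

```bash
cat > rack.py <<'E'
from h import *
def rack(d,s,v0=118,v1=232):
    im=d["image"];hsv=cv2.cvtColor(im,cv2.COLOR_RGB2HSV)
    m=(hsv[...,1]>150)&(im[...,0]>170)&(im[...,2]<100)
    m[:v0]=0;m[v1+30:]=0;m[:,:90]=0;m[:,285:]=0
    out=[]
    for b in blobs(m,60):
        p=plane(d,np.argwhere(b)[:,::-1],18,s)[:,:2]
        vx,vy,x0,y0=cv2.fitLine(p.astype(np.float32),2,0,.01,.01).ravel()
        if vx<0: vx,vy=-vx,-vy
        t=(p-[x0,y0])@[vx,vy]
        if np.ptp(t)>60: out.append((y0+(640-x0)*vy/vx,np.degrees(np.arctan2(vy,vx)),x0+vx*t.min(),y0+vy*t.min(),np.ptp(t)))
    return np.array(sorted(out,reverse=True))
E
python3 - <<'E'
from rack import *
d=dict(np.load("w1.npz"));s=dict(ee_pos=d["ee"],orientation=d["q"])
r=rack(d,s);print(r.round(2));print(np.diff(r[:,0]))
a=np.radians(np.median(r[:,1]));e=np.array([np.cos(a),np.sin(a)]);n=np.array([-e[1],e[0]])
N=(r[:,2:4]@n);print("yaw",np.degrees(a),"row n:",(N[0::2]+N[1::2])/2,"near t:",r[:,2:4]@e)
# stop tops z=42
hsv=cv2.cvtColor(d["image"],cv2.COLOR_RGB2HSV);P=cloud(d,s);Q=P[...,:2]
T=Q@e-((r[:,2:4]@e).mean()+68);S=Q@n-N.mean()
for row in(60,0,-60):
    k=(abs(S-row)<8)&(abs(P[...,2]-42)<6)&(T>50)&(T<170);print(row,"block T",np.percentile(T[k],[1,99]).round(1),"z",np.median(P[k][:,2]))
    k=(abs(S-row)<10)&(T>-60)&(T<70);print("  board z",np.median(P[k][:,2]))
c0=e*((r[:,2:4]@e).mean()+68)+n*N.mean();print("rack origin",c0)
dt=dict(np.load("top0.npz"));P=cloud(dt);Q=P[...,:2]-c0;T=Q@e;S=Q@n
k=(abs(S)<80)&(T>-175)&(T<-60)
for t in range(-170,-60,4):
    j=k&(abs(T-t)<2)&(abs(S)>30);j2=k&(abs(T-t)<2)&(abs(S)<15);print(t,np.median(P[j][:,2]).round(1),np.median(P[j2][:,2]).round(1),end=" | ")
hsv=cv2.cvtColor(dt["image"],cv2.COLOR_RGB2HSV)
g=k&(P[...,2]>62)
g&=hsv[...,2]<140
print("grip",rectmm(dt,g,74), "frame",((rectmm(dt,g,74)[:2]-c0)@np.c_[e,n]))
b=rectmm(dt,k&(P[...,2]>22)&(hsv[...,1]<30),24);print("metal",b)
E
```

```text
[[-5.2000e-01  4.0500e+00  5.2434e+02 -8.7000e+00  1.3772e+02]
 [-3.2600e+01  4.1100e+00  5.2717e+02 -4.0710e+01  1.3524e+02]
 [-6.0570e+01  4.0600e+00  5.2868e+02 -6.8480e+01  1.3399e+02]
 [-9.2570e+01  4.1400e+00  5.3150e+02 -1.0043e+02  1.3145e+02]
 [-1.2075e+02  4.0600e+00  5.3317e+02 -1.2834e+02  1.3004e+02]
 [-1.5275e+02  4.0600e+00  5.3576e+02 -1.6015e+02  1.2772e+02]]
[-32.08097363 -27.97266769 -32.0010376  -28.18449402 -31.99800873]
yaw 4.061841011047363 row n: [ -61.88099356 -121.78921076 -181.74070846] near t: [522.40793072 522.96323729 522.50135963 523.05469594 522.74236912
 523.07454607]
60 block T [129.7 148.9] z 42.4209826403397
  board z 12.354799989479062
0 block T [ 80.3 148.2] z 42.333365614552065
  board z 12.282274222870683
-60 block T [104.9 148.6] z 42.27121445489405
  board z 12.602112420951727
rack origin [597.9344626  -79.65013317]
-170 0.2 0.1 | -166 0.3 0.4 | -162 0.4 0.2 | -158 10.9 11.3 | -154 14.5 12.3 | -150 24.6 25.4 | -146 24.8 25.5 | -142 24.7 73.1 | -138 25.4 75.6 | -134 25.2 76.1 | -130 25.6 75.9 | -126 25.8 74.7 | -122 24.6 70.6 | -118 25.1 25.4 | -114 24.5 24.6 | -110 13.7 11.9 | -106 13.5 12.6 | -102 34.5 34.5 | -98 34.8 35.2 | -94 992.2 33.0 | -90 13.2 12.5 | -86 12.9 13.2 | -82 12.7 12.7 | -78 13.4 12.7 | -74 13.4 12.1 | -70 12.7 11.7 | -66 12.7 12.6 | -62 12.8 11.7 | grip [ 588.8 -136.7 1385.1 1012.3   89.3] frame [-13.15253927 -56.25954517]
metal [ 597.4 -114.4 1415.1 1052.8   89.3]
```

{"fn": "servo_tool", "kwargs": {"increments": [[0.3,[0,0,45],8.8],[0.3,[-39,18,40],0],[0.3,[-38,18,40],0],[0.3,[0,0,50],0],[0.3,[0,0,40],0],[0.3,[0,0,20],0],[0.3,[0,0,8],0],[0.3,[0,0,0],0]]}}

```text
time_s: 2.7
ee_pos: [478.0, -254.7, 7.5]
orientation: [-0.0, 0.997, -0.073, -0.0]
contact_force: [-1.1, 0.6, 1.3]
finger_gap: 60.9
grasp_force: 0.0
```

{"fn": "servo_tool", "kwargs": {"increments": [[0.7,[0,0,0],0],[0.8,[0,0,0],0],[0.8,[0,0,0],0],[0.8,[0,0,0],0]], "newtons": 15}}

```text
time_s: 3.2
ee_pos: [478.3, -254.6, 7.9]
orientation: [0.0, 0.997, -0.073, 0.0]
contact_force: [0.5, 0.2, 0.4]
finger_gap: 28.5
grasp_force: 0.2
```

{"fn": "servo_tool", "kwargs": {"increments": [[0.8,[0,0,0],0],[0.8,[0,0,0],0],[0.8,[0,0,-20],0],[0.8,[0,0,-45],-6.2],[0.8,[0,0,-45],-6.2],[0.8,[36,-41,0],0],[0.8,[36,-41,0],0],[0.8,[36,-42,0],0]], "newtons": 15}}

```text
time_s: 4.2
ee_pos: [577.8, -122.2, 117.5]
orientation: [0.0, 0.999, 0.035, -0.0]
contact_force: [-0.0, 0.2, -0.4]
finger_gap: 27.3
grasp_force: 15.0
```

{"fn": "servo_tool", "kwargs": {"increments": [[0.8,[36,-42,0],0],[0.8,[0,0,0],0],[0.8,[0,0,0],0]]}}

```text
time_s: 4.58
ee_pos: [609.3, -78.7, 116.9]
orientation: [-0.0, 0.999, 0.035, -0.001]
contact_force: [-0.6, -0.3, -0.4]
finger_gap: 27.7
grasp_force: 15.0
```

```bash
python3 - <<'E'
from rack import *
from cell import *
s=observe();d=get_image("wrist");print(s["time_s"],s["ee_pos"].round(1),yaw(s).round(2),s["contact_force"].round(1),s["finger_gap"],s["grasp_force"])
np.savez("w2.npz",ee=s["ee_pos"],q=s["orientation"],**d)
cv2.imwrite("pics/w2.png",d["image"][:,:,::-1])
go(s,(610.9,-78.8,21),4.06)
P=cloud(d,s);hsv=cv2.cvtColor(d["image"],cv2.COLOR_RGB2HSV)
e=np.array([.9975,.0708]);n=np.array([-.0708,.9975]);Q=P[...,:2]-[598,-79.7];T=Q@e;S=Q@n
for r in(60,0,-60):
    k=(abs(S-r)<30)&(P[...,2]>38)&(P[...,2]<46)&(T>60)&(T<170);print(r,np.percentile(S[k],[1,99]).round(1),np.percentile(T[k],[1,99]).round(1),k.sum())
E
```

```text
4.575 [609.3 -78.7 116.9] 4.06 [-0.6 -0.3 -0.4] 27.667232783789352 14.996001273393631
yaw 4.06 shift now [ 1.8  0.2 95.9] turn 0.0 shift after turn [ 1.6  0.2 95.9] tilt [-0.0019  0.     -1.    ]
60 [38.3 80.7] [129.7 149.3] 2309
0 [-21.4  21.4] [ 80.5 148.5] 7374
-60 [-80.7 -38.2] [104.8 149.4] 4952
```

View pics/w2.png

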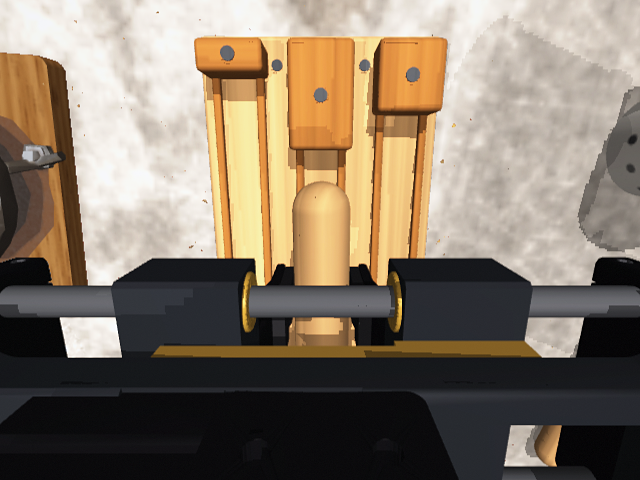

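The wrist view shows the short pin held centred over the middle row: pin column is about 321, thick block about 320. Now I'll lower it.

{"fn": "servo_tool", "kwargs": {"increments": [[0.8,[1.5,0,30],0],[0.8,[0,0,30],0],[0.8,[0,0,20],0],[0.8,[0,0,10],0],[0.8,[0,0,5],0],[0.8,[0,0,0],0]]}}

```text
time_s: 5.38
ee_pos: [611.9, -79.0, 22.8]
orientation: [0.0, 0.999, 0.035, 0.0]
contact_force: [0.1, -0.8, -1.2]
finger_gap: 27.7
grasp_force: 15.0
```

{"fn": "servo_tool", "kwargs": {"increments": [[0.6,[0,0,0],0],[0.5,[0,0,0],0],[0.47,[0,0,0],0],[0.47,[0,0,-5],0],[0.47,[0,0,-40],0],[0.47,[0,0,-50],0],[0.47,[0,0,0],0]]}}

```text
time_s: 6.25
ee_pos: [615.0, -79.7, 122.3]
orientation: [0.002, 0.999, 0.035, 0.005]
contact_force: [-0.5, 0.3, 0.4]
finger_gap: 46.1
grasp_force: 0.0
```

```bash
python3 - <<'E'
from rack import *
from cell import *
s=observe();print(s["time_s"],s["ee_pos"].round(1),yaw(s).round(2),s["contact_force"].round(1),s["finger_gap"])
d=get_image("wrist");P=cloud(d,s);e=np.array([.9975,.0708]);n=np.array([-.0708,.9975]);Q=P[...,:2]-[598,-79.7];T=Q@e;S=Q@n
k=(abs(S)<30)&(P[...,2]>33)&(P[...,2]<46)&(T>20)&(T<76);print("short in row: S",S[k].mean(),"T max",T[k].max(),"z",P[k][:,2].max())
dt=get_image("top");hsv=cv2.cvtColor(dt["image"],cv2.COLOR_RGB2HSV);m=cv2.inRange(hsv,(8,90,90),(22,255,255))>0
for b in blobs(m,300):
    v,u=np.argwhere(b).mean(0)
    if v>230 and u>350: print(rectmm(dt,b,14))
go(s,(477,-330.7,112),-11.7)
E
```

```text
6.25 [615.  -79.7 122.3] 4.02 [-0.5  0.3  0.4] 46.11642639575685
short in row: S -1.1566487597441084 T max 65.80447125187158 z 41.57256708679455
[ 477.4 -328.7  156.5   25.7  -11.7]
[ 485.8 -411.6  131.1   24.6   -1.6]
yaw 4.02 shift now [-155.3  240.7    9.7] turn 15.72 shift after turn [-84.2 273.8  10.3] tilt [ 0.0097 -0.003  -0.9999]
```

{"fn": "servo_tool", "kwargs": {"increments": [[0.3,[-31,48,0],0],[0.3,[-31,48,0],0],[0.3,[-31,48,0],0],[0.3,[-31,48,0],0],[0.3,[-31,48.5,0],0],[0.3,[0,0,40],7.9],[0.3,[0,0,40],7.8],[0.3,[0,0,0],0]]}}

```text
time_s: 7.35
ee_pos: [470.7, -326.8, 33.5]
orientation: [-0.003, 0.995, -0.101, -0.004]
contact_force: [-1.1, 0.1, 0.5]
finger_gap: 60.8
grasp_force: 0.0
```

```bash
python3 - <<'E'
from h import *
from cell import *
s=observe();print(s["time_s"],s["ee_pos"].round(1),s["finger_gap"]);go(s,(477.2,-330.7,7.5),-11.7)
E
```

```text
7.35 [ 470.7 -326.8   33.5] 60.77271234815508
yaw -11.64 shift now [ 7.4  2.6 25.9] turn 0.06 shift after turn [ 7.2  2.4 26. ] tilt [-0.0075  0.0077 -0.9999]
```

{"fn": "servo_tool", "kwargs": {"increments": [[0.3,[7,2.5,10],0],[0.3,[0,0,10],0],[0.3,[0,0,6],0],[0.7,[0,0,0],0],[0.8,[0,0,0],0],[0.8,[0,0,0],0],[0.8,[0,0,0],0],[0.8,[0,0,0],0]], "newtons": 15}}

```text
time_s: 8.35
ee_pos: [480.2, -333.5, 11.8]
orientation: [0.0, 0.995, -0.102, 0.0]
contact_force: [-0.1, 1.0, 0.5]
finger_gap: 27.8
grasp_force: 15.0
```

```bash
python3 - <<'E'
from h import *
from cell import *
s=observe();print(s["time_s"],s["ee_pos"].round(1),s["finger_gap"],s["grasp_force"],s["contact_force"]);go(s,(631.6,-17.1,120),4.06)
E
```

```text
8.35 [ 480.2 -333.5   11.8] 27.798305080863067 14.999313801527023 [-0.10527454  0.99637576  0.53855128]
yaw -11.69 shift now [  84.2 -340.4 -108.3] turn -15.75 shift after turn [ 173.4 -304.8 -108.2] tilt [ 2.e-04 -2.e-04 -1.e+00]
```

Tip too high on the pin (the reading was taken mid-lag); I'll regrip lower.

{"fn": "servo_tool", "kwargs": {"increments": [[0.5,[0,0,0],0],[0.5,[0,0,0],0],[0.5,[-3,0,4.5],0],[0.5,[0,0,0],0],[0.8,[0,0,0],0],[0.8,[0,0,0],0],[0.8,[0,0,0],0],[0.8,[0,0,0],0]]}}

```text
time_s: 9.35
ee_pos: [477.3, -332.9, 7.1]
orientation: [0.0, 0.995, -0.102, 0.0]
contact_force: [0.5, -0.7, 0.1]
finger_gap: 27.6
grasp_force: 15.0
```

{"fn": "servo_tool", "kwargs": {"increments": [[0.8,[0,0,-20],0],[0.8,[0,0,-45],-8],[0.8,[0,0,-45],-7.7],[0.8,[35,-50,0],0],[0.8,[35,-50,0],0],[0.8,[35,-51,0],0],[0.8,[35,-51,0],0],[0.8,[35,-51,0],0]]}}

```text
time_s: 10.35
ee_pos: [634.7, -66.3, 117.0]
orientation: [0.0, 0.999, 0.035, -0.0]
contact_force: [0.4, -1.4, 0.8]
finger_gap: 27.5
grasp_force: 15.0
```

{"fn": "servo_tool", "kwargs": {"increments": [[0.8,[0,-50,0],0],[0.8,[0,0,0],0],[0.8,[0,0,0],0]]}}

```text
time_s: 10.72
ee_pos: [630.5, -18.3, 116.9]
orientation: [0.0, 0.999, 0.035, -0.0]
contact_force: [0.5, -0.4, -1.4]
finger_gap: 27.5
grasp_force: 15.0
```

```bash
python3 - <<'E'
from h import *
from cell import *
s=observe();print(s["time_s"],s["ee_pos"].round(1),s["finger_gap"],s["grasp_force"],s["contact_force"]);go(s,(631.6,-17.1,21),4.06)
d=get_image("wrist");P=cloud(d,s);e=np.array([.9975,.0708]);n=np.array([-.0708,.9975]);Q=P[...,:2]-[598,-79.7];T=Q@e;S=Q@n
k=(abs(S-60)<45)&(P[...,2]>105)&(P[...,2]<150)&(T>60);print("pin S",S[k].mean(),"Tmax",T[k].max(),"zmax",P[k][:,2].max(),k.sum())
for t in(70,85,100): j=k&(abs(T-t)<6);print(t,S[j].mean(),P[j][:,2].max() if j.any() else 0)
E
```

```text
10.725 [630.5 -18.3 116.9] 27.509783598452014 14.99913141131401 [ 0.4501015  -0.36458074 -1.43451086]
yaw 4.05 shift now [ 1.2 -1.2 95.9] turn -0.01 shift after turn [ 1.2 -1.2 95.9] tilt [-2.e-04 -5.e-04 -1.e+00]
pin S 57.96595563213052 Tmax 114.30301632620693 zmax 140.04459713531517 7172
70 58.01184923638355 139.51310985731914
85 57.97190279755119 139.86107236649644
100 57.92015488213982 140.04459713531517
```

{"fn": "servo_tool", "kwargs": {"increments": [[0.8,[1,-1.4,30],0],[0.8,[0,0,30],0],[0.8,[0,0,20],0],[0.8,[0,0,10],0],[0.8,[0,0,6],0],[0.8,[0,0,0],0],[0.8,[0,0,0],0]]}}

```text
time_s: 11.65
ee_pos: [632.2, -16.9, 21.9]
orientation: [0.0, 0.999, 0.035, 0.001]
contact_force: [-0.3, 0.3, -0.8]
finger_gap: 27.3
grasp_force: 15.0
```

{"fn": "servo_tool", "kwargs": {"increments": [[0.6,[0,0,0],0],[0.5,[0,0,0],0],[0.47,[0,0,0],0],[0.47,[0,0,-10],0],[0.47,[0,0,-40],0],[0.47,[0,0,-45],0],[0.47,[0,0,0],0],[0.47,[0,0,0],0]]}}

```text
time_s: 12.65
ee_pos: [631.1, -16.7, 116.2]
orientation: [-0.0, 0.999, 0.035, -0.0]
contact_force: [0.1, -0.0, -0.1]
finger_gap: 46.3
grasp_force: 0.0
```

```bash
python3 - <<'E'
from rack import *
from cell import *
s=observe();print(s["time_s"],s["ee_pos"].round(1),yaw(s).round(2),s["contact_force"].round(1),s["finger_gap"])
d=get_image("wrist");P=cloud(d,s);e=np.array([.9975,.0708]);n=np.array([-.0708,.9975]);Q=P[...,:2]-[598,-79.7];T=Q@e;S=Q@n
for r,m in((0,76),(60,125)):
    k=(abs(S-r)<30)&(P[...,2]>33)&(P[...,2]<46)&(T>20)&(T<m);print(r,"S",S[k].mean(),"T max",T[k].max(),"z",P[k][:,2].max())
go(s,(485.8,-413.5,112),-1.6)
E
```

```text
12.65 [631.1 -16.7 116.2] 4.01 [ 0.1 -0.  -0.1] 46.25887383637868
0 S 0.025569621707559304 T max 66.14481679998832 z 42.180045905055124
60 S 59.39997317619336 T max 115.01489569921802 z 42.35639351467316
yaw 4.01 shift now [-172.7  385.6    4.3] turn 5.61 shift after turn [-134.1  400.7    4.2] tilt [-3.e-04  0.e+00 -1.e+00]
```

{"fn": "servo_tool", "kwargs": {"increments": [[0.3,[-24.7,55,0],0],[0.3,[-24.7,55,0],0],[0.3,[-24.7,55,0],0],[0.3,[-24.7,55,0],0],[0.3,[-24.7,55,0],0],[0.3,[-24.7,55,0],0],[0.3,[-24.7,55.5,0],0],[0.3,[0,0,40],5.6]]}}

```text
time_s: 13.7
ee_pos: [485.8, -420.8, 77.1]
orientation: [0.004, 1.0, -0.018, 0.003]
contact_force: [-0.8, 0.0, -0.4]
finger_gap: 60.9
grasp_force: 0.0
```

{"fn": "servo_tool", "kwargs": {"increments": [[0.3,[0,0,40],0],[0.3,[0,0,0],0],[0.3,[0,0,0],0]]}}

```text
time_s: 14.08
ee_pos: [486.2, -413.4, 36.1]
orientation: [-0.0, 1.0, -0.014, -0.0]
contact_force: [1.3, -0.6, 0.4]
finger_gap: 60.9
grasp_force: 0.0
```

```bash
python3 - <<'E'
from h import *
from cell import *
s=observe();print(s["time_s"],s["ee_pos"].round(1),s["finger_gap"]);go(s,(485.8,-414.,7.2),-1.6)
E
```

```text
14.075 [ 486.2 -413.4   36.1] 60.881659783283126
yaw -1.57 shift now [-0.4  0.6 28.9] turn 0.03 shift after turn [-0.4  0.6 28.9] tilt [-1.e-04  2.e-04 -1.e+00]
```

{"fn": "servo_tool", "kwargs": {"increments": [[0.3,[0,0.5,16],0],[0.3,[0,0,13],0],[0.3,[0,0,0],0],[0.7,[0,0,0],0],[0.8,[0,0,0],0],[0.8,[0,0,0],0],[0.8,[0,0,0],0],[0.8,[0,0,0],0]], "newtons": 15}}

```text
time_s: 15.08
ee_pos: [486.0, -414.0, 7.3]
orientation: [0.0, 1.0, -0.014, 0.0]
contact_force: [0.3, -0.2, 0.7]
finger_gap: 27.5
grasp_force: 15.0
```

```bash
python3 - <<'E'
from h import *
from cell import *
s=observe();print(s["time_s"],s["ee_pos"].round(1),s["finger_gap"],s["grasp_force"]);go(s,(627.6,-137.7,117),4.06)
E
```

```text
15.075 [ 486.  -414.     7.3] 27.52411121235352 14.98774766921997
yaw -1.59 shift now [ 133.9 -280.1 -109.8] turn -5.65 shift after turn [ 160.8 -265.6 -109.7] tilt [ 2.e-04 -2.e-04 -1.e+00]
```

{"fn": "servo_tool", "kwargs": {"increments": [[0.8,[0,0,-25],0],[0.8,[0,0,-45],-5.65],[0.8,[0,0,-40],0],[0.8,[32,-53,0],0],[0.8,[32,-53,0],0],[0.8,[32,-53,0],0],[0.8,[32,-53,0],0],[0.8,[33,-53.5,0],0]]}}

```text
time_s: 16.08
ee_pos: [628.1, -136.2, 117.0]
orientation: [0.0, 0.999, 0.035, -0.0]
contact_force: [-0.1, 0.3, -1.1]
finger_gap: 27.3
grasp_force: 15.0
```

{"fn": "servo_tool", "kwargs": {"increments": [[0.8,[0,0,0],0],[0.8,[0,0,0],0],[0.8,[0,0,0],0]]}}

```text
time_s: 16.45
ee_pos: [627.0, -139.5, 116.9]
orientation: [0.0, 0.999, 0.034, -0.0]
contact_force: [0.5, -0.5, -1.0]
finger_gap: 28.0
grasp_force: 15.0
```

```bash
python3 - <<'E'
from h import *
from cell import *
s=observe();print(s["time_s"],s["ee_pos"].round(1),s["finger_gap"],s["grasp_force"],s["contact_force"]);go(s,(627.6,-137.7,21),4.06)
d=get_image("wrist");P=cloud(d,s);e=np.array([.9975,.0708]);n=np.array([-.0708,.9975]);Q=P[...,:2]-[598,-79.7];T=Q@e;S=Q@n
k=(abs(S+60)<45)&(P[...,2]>105)&(P[...,2]<150)&(T>60);print("pin S",S[k].mean(),"Tmax",T[k].max(),"zmax",P[k][:,2].max(),k.sum())
E
```

```text
16.45 [ 627.  -139.5  116.9] 27.962438434094103 14.988623410463333 [ 0.47817494 -0.47119755 -0.9712683 ]
yaw 3.95 shift now [ 0.8 -1.7 95.9] turn -0.11 shift after turn [ 0.8 -1.7 95.9] tilt [-5.e-04 -1.e-04 -1.e+00]
pin S -62.45007549227605 Tmax 91.15302941645518 zmax 139.61742430553156 3949
```

{"fn": "servo_tool", "kwargs": {"increments": [[0.8,[1,-1.8,30],0],[0.8,[0,0,30],0],[0.8,[0,0,20],0],[0.8,[0,0,10],0],[0.8,[0,0,6],0],[0.8,[0,0,0],0],[0.8,[0,0,0],0]]}}

```text
time_s: 17.38
ee_pos: [629.1, -136.4, 21.9]
orientation: [0.0, 0.999, 0.035, 0.001]
contact_force: [0.4, -0.1, -1.0]
finger_gap: 27.1
grasp_force: 15.0
```

{"fn": "servo_tool", "kwargs": {"increments": [[0.6,[0,0,0],0],[0.5,[0,0,0],0],[0.47,[0,0,0],0],[0.47,[0,0,-10],0],[0.47,[0,0,-40],0],[0.47,[0,0,-45],0],[0.47,[0,0,0],0],[0.47,[0,0,0],0]]}}

```text
time_s: 18.38
ee_pos: [628.2, -136.0, 116.4]
orientation: [-0.0, 0.999, 0.035, -0.0]
contact_force: [-0.1, 0.7, -0.2]
finger_gap: 46.1
grasp_force: 0.0
```

```bash
python3 - <<'E'
from rack import *
from cell import *
s=observe();print(s["time_s"],s["ee_pos"].round(1),yaw(s).round(2),s["contact_force"].round(1),s["finger_gap"])
d=get_image("wrist");P=cloud(d,s);c0=np.array([598,-79.7]);e=np.array([.9975,.0708]);n=np.array([-.0708,.9975]);Q=P[...,:2]-c0;T=Q@e;S=Q@n
for r,m in((0,76),(60,125),(-60,100)):
    k=(abs(S-r)<30)&(P[...,2]>33)&(P[...,2]<46)&(T>20)&(T<m);print(r,"S",S[k].mean(),"T max",T[k].max(),"z",P[k][:,2].max())
p=c0-131.5*e;print("grip",p);go(s,(*p,125),4.06)
E
```

```text
18.375 [ 628.2 -136.   116.4] 4.06 [-0.1  0.7 -0.2] 46.060694503775686
0 S -2.2621619668130974 T max 66.47459951316374 z 42.15871208034221
60 S 57.10027039974097 T max 114.36212039809074 z 41.73226585554622
-60 S -59.43794283148327 T max 92.07699471107601 z 41.89580842992166
grip [466.82875 -89.0102 ]
yaw 4.06 shift now [-157.6  -58.3   -8.6] turn -0.0 shift after turn [-157.6  -58.3   -8.6] tilt [-0.  0. -1.]
```

All three pins are in their rows. Next I'll go behind the pusher grip with the fingers shut.

{"fn": "servo_tool", "kwargs": {"increments": [[1.0,[-49,-14.6,0],0],[1.0,[-49,-14.6,0],0],[1.0,[-48,-14.6,0],0],[1.0,[-48,-14.5,0],0],[1.0,[0,0,0],0],[1.0,[0,0,40],0],[1.0,[0,0,36],0],[1.0,[0,0,0],0]], "newtons": 20}}

```text
time_s: 19.42
ee_pos: [429.8, -91.2, 37.6]
orientation: [-0.001, 0.999, 0.035, -0.003]
contact_force: [1.3, -0.4, -0.6]
finger_gap: 0.2
grasp_force: 0.0
```

{"fn": "servo_tool", "kwargs": {"increments": [[1.0,[5,0,0],0],[1.0,[5,0,0],0],[1.0,[3,0,0],0],[1.0,[3,0,0],0],[1.0,[3,0,0],0],[1.0,[0,0,0],0]]}}

```text
time_s: 20.18
ee_pos: [449.7, -90.1, 40.2]
orientation: [-0.0, 0.999, 0.035, -0.0]
contact_force: [-3.4, 0.5, 2.2]
finger_gap: 0.3
grasp_force: 1.5
```

```bash
python3 - <<'E'
from h import *
from cell import *
s=observe();c0=np.array([598,-79.7]);e=np.array([.9975,.0708]);n=np.array([-.0708,.9975])
print(s["time_s"],s["ee_pos"].round(1),"TS",(s["ee_pos"][:2]-c0)@np.c_[e,n],yaw(s),s["contact_force"],s["finger_gap"])
d=get_image("wrist");P=cloud(d,s);Q=P[...,:2]-c0;T=Q@e;S=Q@n
cv2.imwrite("pics/w3.png",d["image"][:,:,::-1])
k=(abs(S)<35)&(P[...,2]>60)&(P[...,2]<80)&(T>-160)&(T<-60);print("grip T",np.percentile(T[k],[2,98]),np.percentile(S[k],[2,98]),k.sum())
k=(abs(S)<80)&(abs(abs(S)-30)<10)&(abs(P[...,2]-34)<5)&(T>-110)&(T<-60);print("bar T",np.percentile(T[k],[2,98]),k.sum())
E
```

```text
20.175 [449.7 -90.1  40.2] TS [-148.67636934    0.15415159] 4.056757059788655 [-3.41182288  0.50155943  2.19592284] 0.28429123258089484
grip T [-134.42423985 -115.42726601] [-20.46173659  20.79904756] 3860
bar T [-97.63399325 -87.79774109] 1693
```

View pics/w3.png

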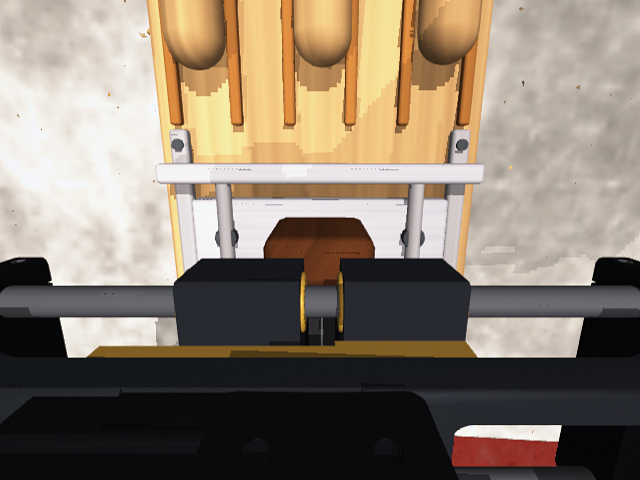

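The wrist view shows all three pins seated between their rails, near ends at row ~65. The bar is square at row 173, and the fingers are behind the grip at (320,250) and touching it. Now a slow push.

{"fn": "servo_tool", "kwargs": {"increments": [[1.0,[5,0,0],0],[1.0,[5,0,0],0],[1.0,[5,0,0],0],[1.0,[5,0,0],0],[1.0,[5,0,0],0],[1.0,[5,0,0],0],[1.0,[5,0,0],0],[1.0,[3,0,0],0]]}}

```text
time_s: 21.22
ee_pos: [487.9, -87.5, 39.9]
orientation: [-0.0, 0.999, 0.035, -0.0]
contact_force: [-3.8, 1.4, 1.0]
finger_gap: 0.2
grasp_force: 2.1
```

{"fn": "servo_tool", "kwargs": {"increments": [[1.0,[2,0,0],0],[1.0,[2,0,0],0],[1.0,[2,0,0],0],[1.0,[2,0,0],0],[1.0,[2,0,0],0],[1.0,[1,0,0],0],[1.0,[1,0,0],0],[1.0,[1,0,0],0]]}}

```text
time_s: 22.22
ee_pos: [500.0, -86.6, 39.9]
orientation: [-0.0, 0.999, 0.035, -0.001]
contact_force: [-5.7, 1.9, 0.5]
finger_gap: 0.4
grasp_force: 2.6
```

```bash
cat > st.py <<'E'
from h import *
from cell import *
s=observe();c0=np.array([598,-79.7]);e=np.array([.9975,.0708]);n=np.array([-.0708,.9975])
print(s["time_s"],"TS",((s["ee_pos"][:2]-c0)@np.c_[e,n]).round(2),s["ee_pos"][2],"F along",s["contact_force"][:2]@e,s["contact_force"])
d=get_image("wrist");P=cloud(d,s);Q=P[...,:2]-c0;T=Q@e;S=Q@n
k=(abs(abs(S)-30)<10)&(abs(P[...,2]-34)<5)&(T>-110)&(T<0);print("bar T",np.percentile(T[k],[2,98]),k.sum())
for r,f in((0,80),(60,130),(-60,105)):
    k=(abs(S-r)<10)&(P[...,2]>20)&(P[...,2]<46)&(T>f-35)&(T<f+30)
    h=[np.count_nonzero(k&(abs(T-t)<1)) for t in range(f-10,f+6,1)];print(r,S[(abs(S-r)<25)&(P[...,2]>35)&(abs(T-f+30)<10)].mean().round(1),"px per mm from face-10:",h)
E
python3 st.py
```

```text
22.225 TS [-9.825e+01  2.000e-02] 39.91005595435839 F along -5.561610864171696 [-5.71060149  1.90274178  0.54843485]
bar T [-47.22614656 -37.3705648 ] 1711
0 nan px per mm from face-10: [np.int64(0), np.int64(0), np.int64(0), np.int64(0), np.int64(0), np.int64(0), np.int64(0), np.int64(0), np.int64(0), np.int64(0), np.int64(0), np.int64(0), np.int64(0), np.int64(0), np.int64(0), np.int64(0)]
60 nan px per mm from face-10: [np.int64(0), np.int64(0), np.int64(0), np.int64(0), np.int64(0), np.int64(0), np.int64(0), np.int64(0), np.int64(0), np.int64(0), np.int64(0), np.int64(0), np.int64(0), np.int64(0), np.int64(0), np.int64(0)]
-60 nan px per mm from face-10: [np.int64(0), np.int64(0), np.int64(0), np.int64(0), np.int64(0), np.int64(0), np.int64(0), np.int64(0), np.int64(0), np.int64(0), np.int64(0), np.int64(0), np.int64(0), np.int64(0), np.int64(0), np.int64(0)]st.py:9: RuntimeWarning: Mean of empty slice.
  h=[np.count_nonzero(k&(abs(T-t)<1)) for t in range(f-10,f+6,1)];print(r,S[(abs(S-r)<25)&(P[...,2]>35)&(abs(T-f+30)<10)].mean().round(1),"px per mm from face-10:",h)
  ret = ret.dtype.type(ret / rcount)
```

{"fn": "servo_tool", "kwargs": {"increments": [[1.0,[1,0,0],0],[1.0,[1,0,0],0],[1.0,[1,0,0],0],[1.0,[1,0,0],0],[1.0,[1,0,0],0],[1.0,[0.5,0,0],0],[1.0,[0,0,0],0]]}}

```text
time_s: 23.15
ee_pos: [505.6, -86.3, 39.9]
orientation: [-0.0, 0.999, 0.035, -0.001]
contact_force: [-5.0, 1.8, -0.1]
finger_gap: 0.5
grasp_force: 2.5
```

{"fn": "servo_tool", "kwargs": {"increments": [[1.0,[0.5,0,0],0],[1.0,[0,0,0],0],[1.0,[0.5,0,0],0],[1.0,[0,0,0],0]]}}

```text
time_s: 23.65
ee_pos: [506.5, -86.2, 39.9]
orientation: [-0.0, 0.999, 0.035, -0.001]
contact_force: [-4.9, 3.1, -0.2]
finger_gap: 0.6
grasp_force: 2.5
```

{"fn": "servo_tool", "kwargs": {"increments": [[1.0,[0.5,0,0],0],[1.0,[0,0,0],0]]}}

```text
time_s: 23.9
ee_pos: [507.0, -86.2, 39.9]
orientation: [-0.0, 0.999, 0.035, -0.001]
contact_force: [-5.3, 2.5, 0.2]
finger_gap: 0.5
grasp_force: 2.5
```

{"fn": "servo_tool", "kwargs": {"increments": [[1.0,[0.5,0,0],0],[1.0,[0,0,0],0]]}}

```text
time_s: 24.15
ee_pos: [507.1, -86.2, 39.9]
orientation: [-0.0, 0.999, 0.035, -0.001]
contact_force: [-5.9, 1.4, 0.5]
finger_gap: 0.5
grasp_force: 3.0
```

{"fn": "servo_tool", "kwargs": {"increments": [[1.0,[0.5,0,0],0],[1.0,[0,0,0],0]]}}

```text
time_s: 24.4
ee_pos: [507.2, -86.1, 39.9]
orientation: [-0.0, 0.999, 0.036, -0.002]
contact_force: [-7.5, 0.8, 1.9]
finger_gap: 0.9
grasp_force: 3.5
```

{"fn": "servo_tool", "kwargs": {"increments": [[1.0,[0.5,0,0],0],[1.0,[0,0,0],0]]}}

```text
time_s: 24.65
ee_pos: [507.2, -86.1, 39.9]
orientation: [-0.0, 0.999, 0.036, -0.002]
contact_force: [-6.7, -0.4, 2.2]
finger_gap: 0.4
grasp_force: 4.0
```

The pusher has stopped moving and the force is starting to build, so I'll add a little more to confirm that it bears on all three.

{"fn": "servo_tool", "kwargs": {"increments": [[1.0,[0.5,0,0],0],[1.0,[0.5,0,0],0],[1.0,[0.5,0,0],0],[1.0,[0.5,0,0],0],[1.0,[0,0,0],0]]}}

```text
time_s: 25.28
ee_pos: [507.3, -86.1, 40.0]
orientation: [-0.001, 0.999, 0.036, -0.004]
contact_force: [-11.1, -3.4, 5.1]
finger_gap: 0.2
grasp_force: 6.1
```

```bash
python3 st.py 2>/dev/null | head -2
```

```text
25.275 TS [-9.095e+01  7.000e-02] 39.95793801894933 F along -11.290173252190092 [-11.07497418  -3.4306004    5.13790138]
bar T [-39.89317315 -30.08531723] 1680
```

{"fn": "servo_tool", "kwargs": {"increments": [[1.0,[-2,0,0],0],[1.0,[-4,0,0],0],[1.0,[-15,0,0],0],[1.0,[-20,0,0],0],[1.0,[0,0,-50],0],[1.0,[0,0,-55],0],[1.0,[0,0,-55],0],[1.0,[0,0,0],0]]}}

```text
time_s: 26.32
ee_pos: [474.0, -90.9, 204.6]
orientation: [0.003, 0.999, 0.035, 0.006]
contact_force: [-0.4, 0.2, -0.2]
finger_gap: 0.5
grasp_force: 0.0
```

{"fn": "servo_tool", "kwargs": {"increments": [[1.0,[45,0,0],0],[1.0,[45,0,0],0],[1.0,[0,0,0],0]]}}

```text
time_s: 26.7
ee_pos: [563.0, -83.2, 199.0]
orientation: [0.001, 0.999, 0.036, 0.002]
contact_force: [-0.4, -0.2, 0.0]
finger_gap: 0.6
grasp_force: 0.0
```

```bash
python3 - <<'E'
from h import *
from cell import *
s=observe();c0=np.array([598,-79.7]);e=np.array([.9975,.0708]);n=np.array([-.0708,.9975])
print(s["time_s"],s["ee_pos"].round(1),s["contact_force"])
d=get_image("wrist");P=cloud(d,s);Q=P[...,:2]-c0;T=Q@e;S=Q@n
cv2.imwrite("pics/w4.png",d["image"][:,:,::-1])
k=(abs(abs(S)-30)<10)&(abs(P[...,2]-34)<5)&(T>-110)&(T<0);print("bar",np.percentile(T[k],[2,98]),k.sum())
for r,f in((0,80),(60,130),(-60,105)):
    k=(abs(S-r)<4)&(P[...,2]>33)&(P[...,2]<46)
    a=T[k&(T<f-1.5)];b=T[k&(T>f-1.5)];print(r,"pin T",a.min() if len(a) else 0,a.max() if len(a) else 0,"block from",b.min() if len(b) else 0)
dt=get_image("top");t0=np.load("top0.npz")["image"]
df=cv2.absdiff(dt["image"],t0).max(2)
for nm,(u,v) in dict(mug=(416,178),timer=(197,328)).items(): print(nm,np.median(df[v-22:v+22,u-22:u+22]),np.percentile(df[v-22:v+22,u-22:u+22],98))
E
```

```text
26.7 [563.  -83.2 199. ] [-0.38269339 -0.22447815  0.03560158]
bar [-39.58677975 -29.66539739] 445
0 pin T -58.07232612497866 78.1872675285696 block from 79.70693508209945
60 pin T -39.471651801067075 127.91092839339922 block from 129.49281846423514
-60 pin T -39.27398308630817 102.75978930725745 block from 104.52397590590438
mug 13.5 21.0
timer 103.0 161.0
```

View pics/w4.png

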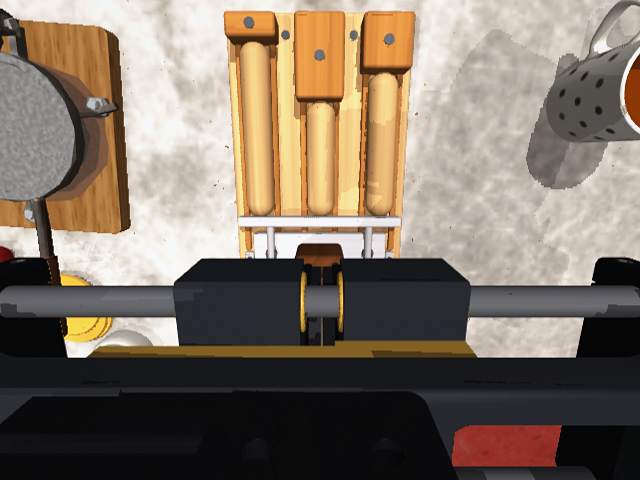

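The wrist view shows all three pins against their blocks, with near ends lined up on the bar at row ~215, and the tool is clear. Handing in.

```bash
python3 -c "
from cell import *
print(close_job())"
```

```text
the job is handed in; nothing more can be done
None
```

The job is handed in at about 27 s of the 69 s limit: all three pins are home against the right blocks, with the pusher left closed up on them after bearing at about 11 N; the arm went nowhere near the timer or the mug, though the final top-view check on the timer was inconclusive (probably hidden by the arm).

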